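# Put the microscope objectives back on their canister bases

### The arm

A 6-joint arm with a two-finger parallel gripper is mounted at the origin on the work surface. World frame = base frame: x ahead of the robot, y to its left, z up, the work surface at z = 0. Lengths are in mm, angles in rad, forces in N, time in s.
With the tool pointing down it reaches from about 350 to 775 mm from the base axis. Payload 7.3 kg.
Tool frame: the origin (TCP) lies at the centre of the arm's flange, where the gripper is bolted on; the fingertips stand 178 mm ahead of it and the grasp point (between the pads) lies 159 mm ahead of it; z points along the fingers, y is the direction in which the jaws open and shut (so a half turn about z gives the same grasp; the last joint's range is limited). The gripper opens to 92 mm and grips with 3 to 60 N. Pads are 19 mm wide; open, the fingers measure 130 mm over their backs; the gripper's body (75 mm by 190 mm) begins 47 mm behind the grasp point.
Start: joints at [-1.3, 0.342, 1.524, -0, 1.275, -0.146], TCP at [212.558, -480.049, 404.741] pointing down, gripper open.
Joint ranges: [-2.53, 2.53], [-0.77, 2.02], [0.04, 2.7], [-1, 4.14], [0.28, 2.66], [-3.11, 3.11]. Speed limits (rad/s): [2.57, 2.57, 3.14, 3.14, 3.14, 3.14].

### API

Orientations are given as [roll, pitch, yaw] about the fixed x, y, z axes, in that order (R = Rz(yaw) Ry(pitch) Rx(roll)).
In Python, from plant import get_obs, capture, close_job gives the robot as it stands. The module is installed in compiled form; this text tells all that it offers.
- The arm moves only by the shell command python3 -m pendant 'ROWS'. ROWS is JSON, a list of rows, each a list of 3 entries, a list of its own where there are three numbers: the shift along the tool's x, y, z in m, then the turn, a rotation vector about the tool's x, y, z in rad, then the finger opening in m, from 0 to 0.0918. In form: [[[tx, ty, tz], [wx, wy, wz], fingers], ...]. A call has 1 to 10 rows; each row is the pose to reach, as a shift and turn from the pose commanded when the call began, along the tool's axes at that moment; what a row does not reach only later rows make up. A row lasts 1/12 s, in which the tool goes at most 41.7 mm and 7.16 degrees, less where a joint would pass 70% of its speed; a pose out of reach is approached as far as the arm can. A call with a gripper value outside its range is refused whole. The fingers move at their own pace and stop on an object; the grip force is fixed at half the most. Time passes only in rows, so rows that repeat a pose let the fingers close. It gives the time, the measured TCP pose, the force and the opening at its end, in the units of the state.
- get_obs(): the state, without advancing time (a new reading comes with each control period).
- capture(name): name is "scene" or "top" or "wrist"; returns a dict with "color" (400x640x3 uint8, red, green, blue), "mtx" (3x3 intrinsics, pixels), "rvec" (rotation vector, rad) and "tvec" (3), from world to camera coordinates, as OpenCV has them. Camera axes: x right, y down, z forward; pixel columns grow to the right and rows downward; lengths in mm; the calibration is good to about 2 mm. The wrist camera is an equidistant fisheye: a pixel r from the principal point sees the ray r / f radians off the axis. A picture is of the moment at which its call begins. There is no depth.
- close_job(): hands the job in, once; it reports no verdict.
The state is a dict: "time": time; "joint_positions": joint angles; "dq": joint speeds; "tau": joint torques, N m; "tool_pos": TCP position; "tcp_rot": TCP orientation; "contact_force": force on the tool from outside, world axes, zero at the start; "moment": the same for the moment, N m; "grip_width": finger opening in mm.
Only numpy, scipy, OpenCV 4.12 (cv2) and the standard library are available. Lean on these libraries where they do the work, as an engineer would, in place of code of your own. Each camera call takes 0.05 s, during which the arm holds its last target. There are 200 camera calls.

### The job

Pack up the four loose microscope objectives after the demonstration: stand each one, lens up, in the storage canister base whose rim has the same colour as the objective's band (red, yellow, light blue, white). Set them down gently so that each sits flat inside the rim, never dropping or tipping one over. Leave the canister bases and the two black eyepieces standing where they are.

Things in the scene. Friction and masses are not known exactly. Their poses are not given: they have to be found in the camera images.
- obj_red_mid (a point): Microscope objective with a red colour band: 42 mm tall, 110 g, standing loose, lens up. From its foot: brass thread 20 mm across (4.5 mm tall), knurled collar 26 mm across (to 11.5 mm), straight dark-grey barrel 24 mm across (to 28 mm, its top 7 mm coloured), coloured cone, 15 mm wide dark nose. The point is on its axis half-way up (21 mm above the foot); z up the axis; yaw is free.
- obj_yellow_mid (a point): Microscope objective with a yellow colour band: 45 mm tall, 110 g, standing loose, lens up. From its foot: brass thread 20 mm across (4.5 mm tall), knurled collar 26 mm across (to 11.5 mm), straight dark-grey barrel 24 mm across (to 31 mm, its top 7 mm coloured), coloured cone, 15 mm wide dark nose. The point is on its axis half-way up (22.5 mm above the foot); z up the axis; yaw is free.
- obj_blue_mid (a point): Microscope objective with a light blue colour band: 48 mm tall, 110 g, standing loose, lens up. From its foot: brass thread 20 mm across (4.5 mm tall), knurled collar 26 mm across (to 11.5 mm), straight dark-grey barrel 24 mm across (to 34 mm, its top 7 mm coloured), coloured cone, 15 mm wide dark nose. The point is on its axis half-way up (24 mm above the foot); z up the axis; yaw is free.
- obj_white_mid (a point): Microscope objective with a white colour band: 50 mm tall, 110 g, standing loose, lens up. From its foot: brass thread 20 mm across (4.5 mm tall), knurled collar 26 mm across (to 11.5 mm), straight dark-grey barrel 24 mm across (to 36 mm, its top 7 mm coloured), coloured cone, 15 mm wide dark nose. The point is on its axis half-way up (25 mm above the foot); z up the axis; yaw is free.
- base_red: Base of a storage canister with a red rim: a low round loose dish, 90 g, 50 mm across outside and 40 mm inside, black floor 4 mm above its underside, rim 9 mm above its underside; only the thread of an objective goes below the rim. The origin is the centre of the underside, on the table; z up.
- base_yellow: Base of a storage canister with a yellow rim: a low round loose dish, 90 g, 50 mm across outside and 40 mm inside, black floor 4 mm above its underside, rim 9 mm above its underside; only the thread of an objective goes below the rim. The origin is the centre of the underside, on the table; z up.
- base_blue: Base of a storage canister with a light blue rim: a low round loose dish, 90 g, 50 mm across outside and 40 mm inside, black floor 4 mm above its underside, rim 9 mm above its underside; only the thread of an objective goes below the rim. The origin is the centre of the underside, on the table; z up.
- base_white: Base of a storage canister with a white rim: a low round loose dish, 90 g, 50 mm across outside and 40 mm inside, black floor 4 mm above its underside, rim 9 mm above its underside; only the thread of an objective goes below the rim. The origin is the centre of the underside, on the table; z up.
- eyepiece_a_mid (a point): One of two black eyepieces, no coloured band: 34 mm wide for its lower 22 mm, then a 29 mm wide grey ring, then a 23 mm black tube, 52 mm tall in all, 70 g, standing loose on its wide end. The point lies on its axis half-way up (26 mm above the table); z up. Not to be moved.
- eyepiece_b_mid (a point): One of two black eyepieces, no coloured band: 34 mm wide for its lower 22 mm, then a 29 mm wide grey ring, then a 23 mm black tube, 52 mm tall in all, 70 g, standing loose on its wide end. The point lies on its axis half-way up (26 mm above the table); z up. Not to be moved.

How it is judged (in metres and radians):
At the end, for the whole second after the job is handed in: Each objective is released and at rest on the floor of its own colour's base: axis within 13 mm of the base's centre, height within 3 mm of seated, tilt under 0.12 rad. Bases are upright and within 40 mm, eyepieces upright (0.15 rad) and within 20 mm, of where they started (horizontal distance between obj_red_mid and base_red below 0.013 m and z of obj_red_mid in the frame of base_red between 0.022 and 0.028 m and angle between each of obj_red_mid, obj_yellow_mid, obj_blue_mid, obj_white_mid's own z axis and vertical below 0.12 rad and linear speed of each of obj_red, obj_yellow, obj_blue, obj_white below 0.02 m/s and angle between each of base_red, base_yellow, base_blue, base_white's own z axis and vertical below 0.1 rad and distance of each of base_red, base_yellow, base_blue, base_white from where it was at the start of the episode below 0.04 m and horizontal distance between obj_yellow_mid and base_yellow below 0.013 m and z of obj_yellow_mid in the frame of base_yellow between 0.0235 and 0.0295 m and horizontal distance between obj_blue_mid and base_blue below 0.013 m and z of obj_blue_mid in the frame of base_blue between 0.025 and 0.031 m and horizontal distance between obj_white_mid and base_white below 0.013 m and z of obj_white_mid in the frame of base_white between 0.026 and 0.032 m and distance of each of eyepiece_a_mid, eyepiece_b_mid from where it was at the start of the episode below 0.02 m and angle between each of eyepiece_a_mid, eyepiece_b_mid's own z axis and vertical below 0.15 rad); the robot touches nothing.
It fails at once if an eyepiece is moved by more than 20 mm or knocked over ((distance of eyepiece_a_mid from where it was at the start of the episode above 0.02 m or angle between eyepiece_a_mid's own z axis and vertical above 0.4 rad) or (distance of eyepiece_b_mid from where it was at the start of the episode above 0.02 m or angle between eyepiece_b_mid's own z axis and vertical above 0.4 rad)).
It fails at once if an objective is knocked over (tilted more than 0.7 rad) (angle between any of obj_red_mid, obj_yellow_mid, obj_blue_mid, obj_white_mid's own z axis and vertical above 0.7 rad).
It fails at once if an objective is dropped onto its base (arrives faster than 0.5 m/s) ((horizontal distance between obj_red_mid and base_red below 0.03 m and z of obj_red_mid in the frame of base_red below 0.045 m and linear speed of obj_red above 0.5 m/s) or (horizontal distance between obj_yellow_mid and base_yellow below 0.03 m and z of obj_yellow_mid in the frame of base_yellow below 0.0465 m and linear speed of obj_yellow above 0.5 m/s) or (horizontal distance between obj_blue_mid and base_blue below 0.03 m and z of obj_blue_mid in the frame of base_blue below 0.048 m and linear speed of obj_blue above 0.5 m/s) or (horizontal distance between obj_white_mid and base_white below 0.03 m and z of obj_white_mid in the frame of base_white below 0.049 m and linear speed of obj_white above 0.5 m/s)).
It also fails if it takes over 112 s, if anything falls off the work surface, if the arm or the gripper's body presses on something with over 40 N, if the wrist force passes 120 N, or if a joint passes its speed limit or range.

## Working session

There is one attempt and no reset: what is moved stays moved. The work goes in short steps, Python scripts to look and compute and a shell command to move; the robot and the scene stay as the last step left them, time stands still between calls to the robot, and variables do not carry over. Pictures are saved under pics/ and viewed, about 12 in all and at most 16, crops included, and the job is handed in when it is done.

```bash
mkdir -p pics; python3 - <<'E'
from plant import get_obs, capture
import cv2,numpy as np
o=get_obs();print({k:np.round(v,3).tolist() for k,v in o.items()})
for n in("top","scene"):
    c=capture(n);print(n,c["mtx"].tolist(),c["rvec"],c["tvec"])
    cv2.imwrite(f"pics/{n}0.png",c["color"][...,::-1])
E
```

```text
{'time': 0.0, 'joint_positions': [-1.3, 0.343, 1.525, -0.0, 1.275, -0.146], 'dq': [0.001, -0.001, -0.0, 0.002, -0.001, -0.0], 'tau': [0.001, -43.125, -24.422, 0.072, 0.056, -0.0], 'tool_pos': [212.536, -479.915, 404.048], 'tcp_rot': [-3.14, -0.0, 0.417], 'contact_force': [0.007, 0.292, 0.194], 'moment': [0.065, 0.037, -0.053], 'grip_width': 91.566}
top [[481.92514599365916, 0.0, 326.9087860726087], [0.0, 481.92514599365916, 190.81190737441776], [0.0, 0.0, 1.0]] [ 2.12681799 -2.11601131  0.17616534] [ -4.75756179 535.37966369 862.95448909]
scene [[509.34522264913267, 0.0, 320.94456884206056], [0.0, 509.34522264913267, 199.25977726929588], [0.0, 0.0, 1.0]] [ 1.33293375  2.32422836 -0.8660904 ] [ 281.45184334 -339.88108597 1317.84083183]
```

View pics/top0.png

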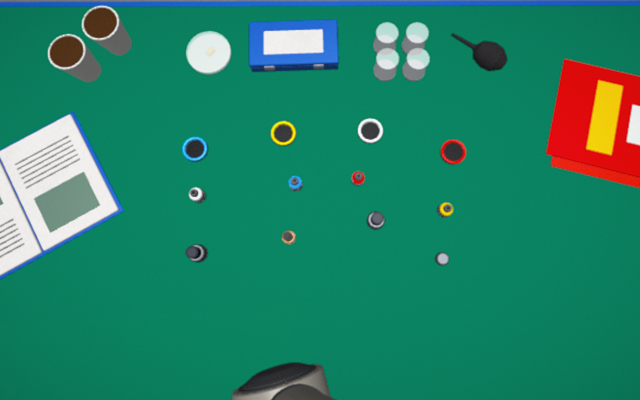

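View pics/scene0.png

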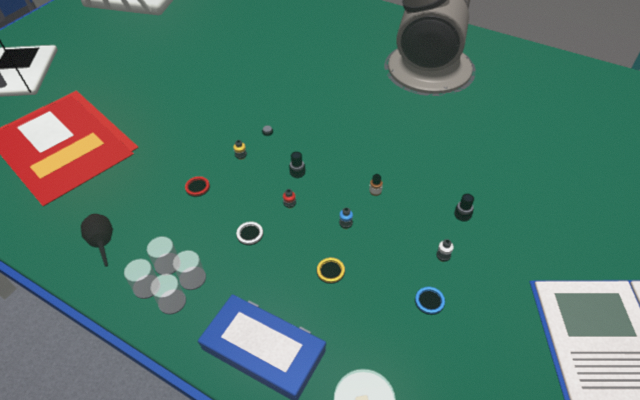

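The top view shows the bases: blue (195,148), yellow (283,132), white (370,130) and red (453,152). The objectives are white (196,194), blue (295,183), red (358,177) and yellow (446,209). The eyepieces are at (197,253) and (376,220), and two other items stand at (288,237) and (443,259). Next I'll segment by colour and locate everything in both cameras.

```bash
cat > h.py <<'E'
import cv2,numpy as np
def ray(c,uv):
    R,_=cv2.Rodrigues(np.array(c["rvec"],float)); t=np.array(c["tvec"],float).ravel()
    K=np.array(c["mtx"]); d=R.T@np.linalg.inv(K)@np.array([*uv,1.]); return -R.T@t,d
def at_z(c,uv,z):
    o,d=ray(c,uv); return (o+d*(z-o[2])/d[2])[:2]
def masks(img):
    h=cv2.cvtColor(img,cv2.COLOR_RGB2HSV);H,S,V=[h[...,i].astype(int) for i in range(3)]
    return dict(red=((H<6)|(H>174))&(S>140)&(V>70),yellow=(H>18)&(H<32)&(S>130)&(V>90),
      blue=(H>98)&(H<112)&(S>110)&(V>110),white=(S<45)&(V>150))
E
python3 - <<'E'
from h import *; from plant import capture
seed=dict(top=dict(base=dict(blue=(195,148),yellow=(283,132),white=(370,130),red=(453,152)),obj=dict(white=(196,194),blue=(295,183),red=(358,177),yellow=(446,209))),
 scene=dict(base=dict(blue=(430,300),yellow=(331,270),white=(250,233),red=(197,186)),obj=dict(white=(446,246),blue=(346,215),red=(289,198),yellow=(239,149))))
H=dict(red=42,yellow=45,blue=48,white=50)
cs={n:capture(n) for n in seed}
for col in H:
  for k in("base","obj"):
    out=[]
    for n in seed:
      m=masks(cs[n]["color"])[col].astype(np.uint8);u,v=seed[n][k][col];r=20 if k=="base" else 13
      w=np.zeros_like(m);cv2.circle(w,(u,v),r,1,-1);p=cv2.findNonZero(m*w)
      if k=="base":
        (c,ax,a)=cv2.fitEllipse(cv2.convexHull(p)); z=9
      else:
        x,y,bw,bh=cv2.boundingRect(p);c=p.reshape(-1,2).mean(0);ax=(bw,bh);z=H[col]-15
      out.append((n,len(p),np.round(c,1).tolist(),np.round(ax,1).tolist(),np.round(at_z(cs[n],c,z),1).tolist()))
    print(col,k,out)
for uv in[(196,254),(376,219),(288,237),(443,259)]:print(uv,at_z(cs["top"],uv,26))
# blown up crop
i=cs["top"]["color"][110:280,170:480,::-1];cv2.imwrite("pics/crop.png",cv2.resize(i,None,fx=2.58,fy=2.58,interpolation=cv2.INTER_CUBIC))
E
```

```text
red base [('top', 231, [452.8, 151.5], [24.0, 24.8], [623.2, -252.3]), ('scene', 177, [196.7, 185.6], [17.9, 24.0], [625.3, -255.3])]
red obj [('top', 74, [357.5, 178.1], [12, 13], [564.5, -60.9]), ('scene', 61, [288.8, 197.2], [12, 9], [569.0, -62.5])]
yellow base [('top', 255, [282.9, 133.0], [24.1, 24.7], [660.8, 88.1]), ('scene', 268, [330.4, 269.7], [24.2, 27.3], [663.4, 87.0])]
yellow obj [('top', 96, [444.7, 209.4], [14, 13], [503.5, -226.8]), ('scene', 59, [239.2, 147.8], [11, 9], [506.8, -230.2])]
blue base [('top', 202, [194.5, 148.5], [23.9, 25.0], [628.0, 265.5]), ('scene', 297, [429.7, 299.6], [25.4, 30.0], [630.3, 265.0])]
blue obj [('top', 94, [295.0, 182.8], [13, 13], [553.6, 59.9]), ('scene', 79, [345.7, 215.6], [13, 10], [558.0, 59.7])]
white base [('top', 219, [369.9, 130.2], [23.7, 24.8], [667.0, -87.4]), ('scene', 199, [249.1, 231.9], [21.1, 26.4], [667.9, -90.4])]
white obj [('top', 84, [196.0, 194.2], [13, 13], [530.1, 249.7]), ('scene', 77, [445.5, 247.3], [15, 11], [533.7, 250.4])]
(196, 254) [416.49907865 246.10137958]
(376, 219) [484.93148191 -96.03433604]
(288, 237) [449.64488998  71.88683096]
(443, 259) [ 409.78431664 -221.11697792]
```

View pics/crop.png

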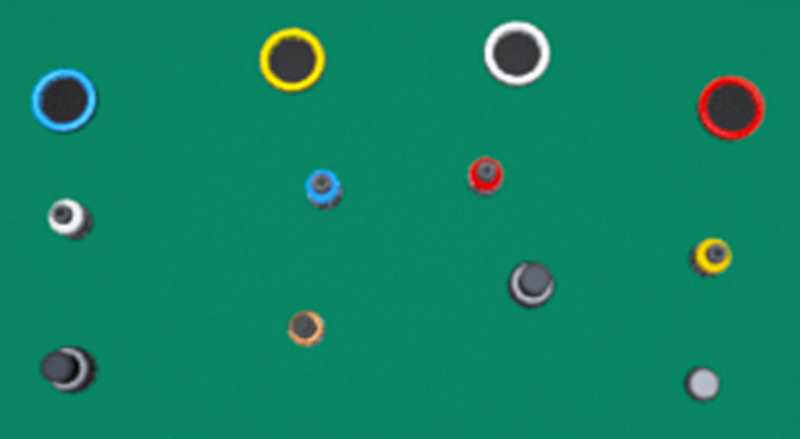

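The crop shows all eight items clearly, and the two cameras agree to 2–5 mm. The orange-ring item at crop (306,328) and the grey cap at (702,384) are distractors. I'm moving above the yellow objective and turning the tool to yaw 0, so that tool x = world x, y = −world y and z = −world z.

```bash
python3 -m pendant '[[[0.368,-0.112,0.08],[0,0,0.417],0.0918],[[0.368,-0.112,0.08],[0,0,0.417],0.0918],[[0.368,-0.112,0.08],[0,0,0.417],0.0918],[[0.368,-0.112,0.08],[0,0,0.417],0.0918],[[0.368,-0.112,0.08],[0,0,0.417],0.0918],[[0.368,-0.112,0.08],[0,0,0.417],0.0918],[[0.368,-0.112,0.08],[0,0,0.417],0.0918],[[0.368,-0.112,0.08],[0,0,0.417],0.0918],[[0.368,-0.112,0.08],[0,0,0.417],0.0918],[[0.368,-0.112,0.08],[0,0,0.417],0.0918]]'
python3 -m pendant '[[[0,0,0],[0,0,0],0.0918],[[0,0,0],[0,0,0],0.0918],[[0,0,0],[0,0,0],0.0918]]'
python3 - <<'E'
from plant import *;import cv2
c=capture("wrist");print(c["mtx"].tolist(),c["rvec"],c["tvec"],get_obs()["joint_positions"])
cv2.imwrite("pics/w1.png",c["color"][...,::-1])
E
```

```text
time: 1.03
tool_pos: [505.6, -226.0, 323.8]
tcp_rot: [-3.141, 0.0, 0.001]
contact_force: [-0.0, -0.5, 0.4]
grip_width: 91.5
time: 1.28
tool_pos: [503.5, -228.8, 324.6]
tcp_rot: [3.141, 0.001, 0.0]
contact_force: [-1.1, 0.5, -0.0]
grip_width: 92.1
[[309.70691628693146, 0.0, 322.1548912361733], [0.0, 309.70691628693146, 197.2039459662345], [0.0, 0.0, 1.0]] [-2.06448904  2.06354079  0.30541838] [-228.91639339  466.66275703  459.14286514] [-5.65982700e-01  4.67303835e-01  1.56267433e+00 -4.21053133e-04
  1.11164515e+00  1.00586029e+00]
```

View pics/w1.png

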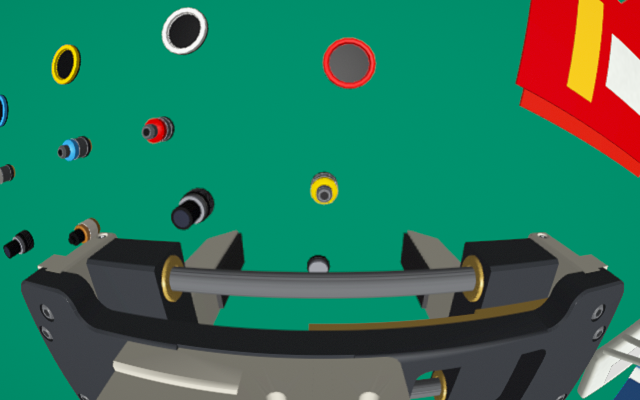

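The wrist view shows the yellow objective's nose at about (324,196), its band at (323,188) and the red base at (349,63). The other objectives and bases are visible to the left. I'll convert these through the fisheye model.

```bash
cat >> h.py <<'E'
def wz(c,uv,z):
    K=np.array(c["mtx"]);R,_=cv2.Rodrigues(np.array(c["rvec"],float));t=np.array(c["tvec"],float).ravel()
    p=cv2.fisheye.undistortPoints(np.array([[uv]],float),K,np.zeros(4)).ravel()
    d=R.T@np.array([p[0],p[1],1.]);o=-R.T@t; return (o+d*(z-o[2])/d[2])[:2]
E
python3 - <<'E'
from h import *;from plant import *
c=capture("wrist");M=masks(c["color"])
for col,k,uv,r,z in[("yellow","obj",(323,188),20,31),("red","base",(349,63),32,9),("white","base",(185,31),28,9),("yellow","base",(66,64),26,9),("red","obj",(157,130),16,28),("blue","obj",(75,149),14,34)]:
    w=np.zeros((400,640),np.uint8);cv2.circle(w,uv,r,1,-1);p=cv2.findNonZero(w*M[col])
    q,ax,_=cv2.fitEllipse(cv2.convexHull(p));print(col,k,np.round(q,1),np.round(ax,1),wz(c,q,z).round(1))
print("nose",wz(c,(324,196),45))
E
```

```text
yellow obj [323.  189.9] [26.2 27.1] [ 503.7 -230.1]
red base [348.1  62.6] [49.9 51.9] [ 621.7 -253.7]
white base [182.8  30.4] [40.1 48.8] [665.3 -89.4]
yellow base [64.8 64.3] [26.3 40.5] [659.3  84. ]
red obj [154.2 130.1] [22.5 23.9] [564.9 -64.1]
blue obj [ 69.9 149.5] [16.2 21.4] [554.2  56.4]
nose [ 502.04759504 -230.9044121 ]
```

The estimates agree and the tool is already above the yellow objective. I'll descend with the fingertips at z≈14, above the collar, and grip.

```bash
python3 -m pendant '[[[0,0.001,0.04],[0,0,0],0.0918],[[0,0.001,0.08],[0,0,0],0.0918],[[0,0.001,0.11],[0,0,0],0.0918],[[0,0.001,0.132],[0,0,0],0.0918],[[0,0.001,0.132],[0,0,0],0.0918],[[0,0.001,0.132],[0,0,0],0.0918],[[0,0.001,0.132],[0,0,0],0.05],[[0,0.001,0.132],[0,0,0],0.01],[[0,0.001,0.132],[0,0,0],0.01],[[0,0.001,0.132],[0,0,0],0.01]]'
python3 -m pendant '[[[0,0,0],[0,0,0],0.01],[[0,0,0],[0,0,0],0.01],[[0,0,0],[0,0,0],0.01],[[0,0,0],[0,0,0],0.01],[[0,0,0],[0,0,0],0.01],[[0,0,0],[0,0,0],0.01]]'
```

```text
time: 2.22
tool_pos: [504.0, -229.9, 194.1]
tcp_rot: [3.14, -0.002, -0.0]
contact_force: [0.5, 0.7, -0.2]
grip_width: 69.8
time: 2.72
tool_pos: [503.7, -229.6, 192.7]
tcp_rot: [3.142, 0.0, -0.0]
contact_force: [0.6, 0.3, 0.4]
grip_width: 30.0
```

```bash
python3 -m pendant '[[[0,0,0],[0,0,0],0.01],[[0,0,0],[0,0,0],0.01],[[0,0,0],[0,0,0],0.01],[[0,0,0],[0,0,0],0.01],[[0,0,0],[0,0,0],0.01]]'
python3 -m pendant '[[[0,0,-0.02],[0,0,0],0.01],[[0,0,-0.06],[0,0,0],0.01],[[0,0,-0.09],[0,0,0],0.01],[[0,0,-0.09],[0,0,0],0.01],[[0,0,-0.09],[0,0,0],0.01]]'
python3 - <<'E'
from plant import *;import cv2
c=capture("wrist");cv2.imwrite("pics/w2.png",c["color"][...,::-1]);c=capture("scene")["color"][80:250,150:350,::-1];cv2.imwrite("pics/s2.png",cv2.resize(c,None,fx=3.5,fy=3.5))
E
```

```text
time: 3.13
tool_pos: [503.7, -229.7, 192.7]
tcp_rot: [3.141, 0.0, -0.0]
contact_force: [0.7, -0.4, -0.4]
grip_width: 23.2
time: 3.55
tool_pos: [504.0, -229.8, 284.3]
tcp_rot: [3.139, -0.003, -0.0]
contact_force: [-0.1, -0.0, -1.9]
grip_width: 23.1
```

View pics/w2.png

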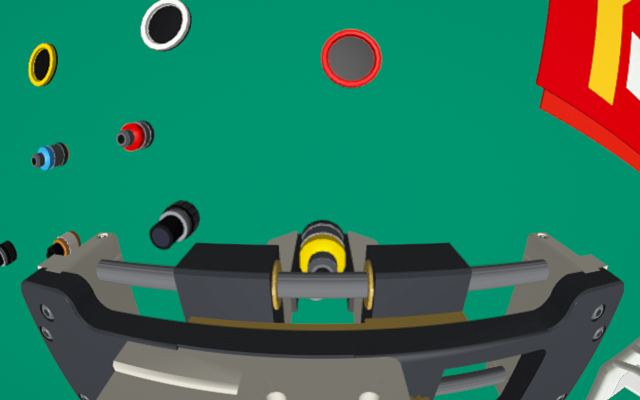

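The yellow objective is held upright between the pads at (322,250), and the opening of 23 mm fits the barrel. I'm carrying it to a point 80 mm short of the yellow base to measure that base from close by.

```bash
python3 -m pendant '[[[0.008,-0.032,0],[0,0,0],0.01],[[0.018,-0.072,0],[0,0,0],0.01],[[0.027,-0.11,0],[0,0,0],0.01],[[0.036,-0.148,0],[0,0,0],0.01],[[0.046,-0.187,0],[0,0,0],0.01],[[0.055,-0.226,0],[0,0,0],0.01],[[0.065,-0.265,0],[0,0,0],0.01],[[0.073,-0.296,0],[0,0,0],0.01],[[0.0775,-0.317,0],[0,0,0],0.01],[[0.0775,-0.317,0],[0,0,0],0.01]]'
python3 -m pendant '[[[0,0,0],[0,0,0],0.01],[[0,0,0],[0,0,0],0.01],[[0,0,0],[0,0,0],0.01]]'
cat >> h.py <<'E'
def look(items,save=None):
    from plant import capture,get_obs
    c=capture("wrist");M=masks(c["color"])
    K=np.array(c["mtx"]);D=np.zeros(4)
    for col,k,xyz,r in items:
        uv=cv2.fisheye.projectPoints(np.array([[xyz]],float),np.array(c["rvec"],float),np.array(c["tvec"],float),K,D)[0].ravel()
        w=np.zeros((400,640),np.uint8);cv2.circle(w,tuple(int(a) for a in uv),r,1,-1);p=cv2.findNonZero(w*M[col].astype(np.uint8))
        if p is None or len(p)<20: print(col,k,"not seen",uv);continue
        q,ax,_=cv2.fitEllipse(cv2.convexHull(p));print(col,k,"exp",uv.round(),"got",np.round(q,1),np.round(ax,1),len(p),wz(c,q,xyz[2]).round(1))
    if save: cv2.imwrite(f"pics/{save}.png",c["color"][...,::-1])
E
python3 - <<'E'
from h import *
look([("yellow","base",(661.5,87.5,9),36),("blue","base",(629,265,9),30),("white","base",(667,-89,9),30),("white","obj",(531,250,36),20)],"w3")
E
```

```text
time: 4.48
tool_pos: [581.1, 91.4, 280.4]
tcp_rot: [-3.14, 0.003, 0.004]
contact_force: [-0.2, 0.5, -1.3]
grip_width: 23.0
time: 4.73
tool_pos: [581.0, 86.2, 281.8]
tcp_rot: [3.141, 0.002, -0.002]
contact_force: [0.4, -0.0, -1.4]
grip_width: 23.1
yellow base exp [320. 101.] got [319.6 101.7] [60.2 61.3] 1272 [660.5  88.1]
blue base exp [131. 148.] got [133.  148.5] [42.2 51.3] 808 [628.2 262.9]
white base exp [513. 107.] got [510.4 107.3] [42.1 53.3] 828 [666.1 -86.1]
white obj exp [146. 257.] got [145.6 254.8] [17.  26.3] 211 [533. 250.]
```

View pics/w3.png

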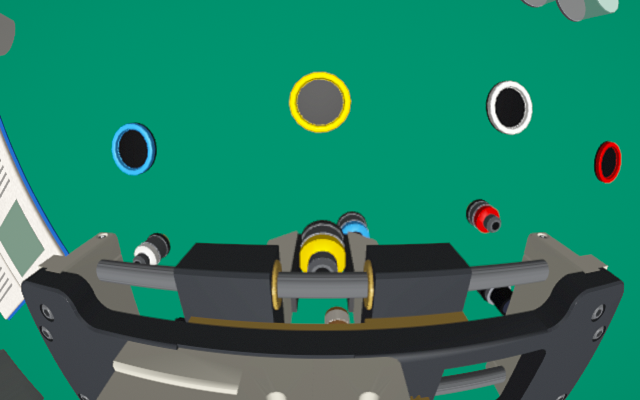

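The yellow base at (320,101) measures (660.5, 88), so I move over it and start down.

```bash
python3 -m pendant '[[[0.03,-0.001,0],[0,0,0],0.01],[[0.06,-0.001,0],[0,0,0],0.01],[[0.08,-0.0015,0.01],[0,0,0],0.01],[[0.08,-0.0015,0.03],[0,0,0],0.01],[[0.08,-0.0015,0.05],[0,0,0],0.01],[[0.08,-0.0015,0.065],[0,0,0],0.01],[[0.08,-0.0015,0.065],[0,0,0],0.01],[[0.08,-0.0015,0.065],[0,0,0],0.01],[[0.08,-0.0015,0.065],[0,0,0],0.01]]'
```

```text
time: 5.53
tool_pos: [661.7, 88.1, 218.8]
tcp_rot: [3.142, -0.002, -0.001]
contact_force: [-0.5, -0.8, -0.6]
grip_width: 23.2
```

```bash
python3 -m pendant '[[[0,0,0.006],[0,0,0],0.01],[[0,0,0.012],[0,0,0],0.01],[[0,0,0.016],[0,0,0],0.01],[[0,0,0.018],[0,0,0],0.01],[[0,0,0.020],[0,0,0],0.01],[[0,0,0.0205],[0,0,0],0.01],[[0,0,0.021],[0,0,0],0.01],[[0,0,0.021],[0,0,0],0.01],[[0,0,0.021],[0,0,0],0.01]]'
```

```text
time: 6.28
tool_pos: [661.4, 88.8, 196.9]
tcp_rot: [3.141, -0.0, -0.0]
contact_force: [0.1, -0.9, -1.3]
grip_width: 22.9
```

```bash
python3 -m pendant '[[[0,0,0.0005],[0,0,0],0.01],[[0,0,0.001],[0,0,0],0.01],[[0,0,0.001],[0,0,0],0.01]]';python3 -m pendant '[[[0,0,0.0005],[0,0,0],0.01],[[0,0,0.0005],[0,0,0],0.01],[[0,0,0.0005],[0,0,0],0.01]]'
```

```text
time: 6.53
tool_pos: [661.4, 88.8, 196.6]
tcp_rot: [3.141, -0.001, -0.0]
contact_force: [-1.7, -0.5, 4.7]
grip_width: 23.3
time: 6.78
tool_pos: [661.4, 88.8, 196.6]
tcp_rot: [3.142, -0.001, -0.0]
contact_force: [-3.6, 0.5, 7.5]
grip_width: 23.0
```

Contact is confirmed at the expected height. I'll ease off, open and rise.

```bash
python3 -m pendant '[[[0,0,-0.001],[0,0,0],0.01],[[0,0,-0.001],[0,0,0],0.03],[[0,0,-0.001],[0,0,0],0.05],[[0,0,-0.001],[0,0,0],0.0918],[[0,0,-0.001],[0,0,0],0.0918],[[0,0,-0.001],[0,0,0],0.0918],[[0,0,-0.001],[0,0,0],0.0918],[[0,0,-0.001],[0,0,0],0.0918],[[0,0,-0.001],[0,0,0],0.0918],[[0,0,-0.001],[0,0,0],0.0918]]'
python3 -m pendant '[[[0,0,-0.03],[0,0,0],0.0918],[[0,0,-0.06],[0,0,0],0.0918],[[0,0,-0.09],[0,0,0],0.0918],[[-0.02,0.005,-0.12],[0,0,0],0.0918],[[-0.06,0.01,-0.13],[0,0,0],0.0918],[[-0.1,0.02,-0.13],[0,0,0],0.0918],[[-0.107,0.028,-0.13],[0,0,0],0.0918],[[-0.107,0.028,-0.13],[0,0,0],0.0918],[[-0.107,0.028,-0.13],[0,0,0],0.0918],[[-0.107,0.028,-0.13],[0,0,0],0.0918]]'
python3 - <<'E'
from h import *
look([("blue","obj",(554.5,59.5,34),24),("yellow","obj",(660.5,88,35),15),("red","obj",(565,-62,28),24),("blue","base",(629,265,9),30),("white","base",(667,-89,9),30)],"w4")
E
```

```text
time: 7.62
tool_pos: [661.3, 88.8, 196.2]
tcp_rot: [3.141, -0.0, -0.0]
contact_force: [0.7, -0.4, -0.2]
grip_width: 78.5
time: 8.45
tool_pos: [555.4, 60.9, 326.5]
tcp_rot: [-3.142, -0.002, -0.0]
contact_force: [0.0, 0.1, -0.6]
grip_width: 92.3
blue obj exp [324. 192.] got [322.8 191.8] [26.  26.5] 328 [555.1  60.4]
yellow obj exp [291.  75.] got [289.5  73.8] [28.2 29.3] 408 [661.2  89. ]
red obj exp [448. 181.] got [446.9 180.1] [23.6 24. ] 266 [565.5 -60.9]
blue base exp [134. 121.] got [135.2 121.8] [36.5 44.3] 603 [627.6 263.3]
white base exp [470.  80.] got [467.7  80.7] [41.6 48.5] 725 [665.7 -86.6]
```

View pics/w4.png

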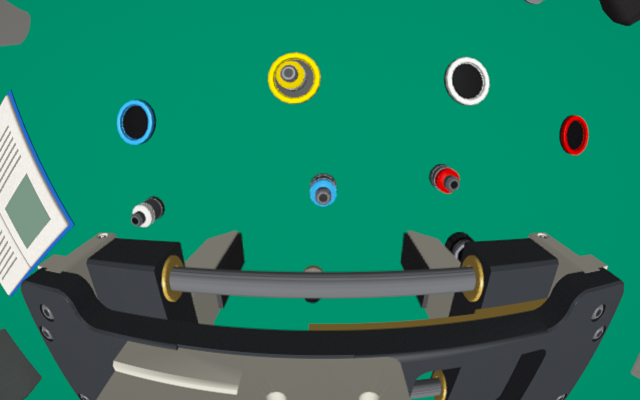

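The yellow objective stands in its base at (290,74), centred to about 1 mm once parallax is allowed for. The blue objective at (323,192) is right below the tool. I'll pick it up.

```bash
python3 -m pendant '[[[0,0,0.04],[0,0,0],0.0918],[[0,0,0.08],[0,0,0],0.0918],[[0,0,0.11],[0,0,0],0.0918],[[0,0,0.133],[0,0,0],0.0918],[[0,0,0.133],[0,0,0],0.0918],[[0,0,0.133],[0,0,0],0.06],[[0,0,0.133],[0,0,0],0.01],[[0,0,0.133],[0,0,0],0.01],[[0,0,0.133],[0,0,0],0.01],[[0,0,0.133],[0,0,0],0.01]]'
python3 -m pendant '[[[0,0,0],[0,0,0],0.01],[[0,0,0],[0,0,0],0.01],[[0,0,0],[0,0,0],0.01],[[0,0,0],[0,0,0],0.01],[[0,0,0],[0,0,0],0.01],[[0,0,0],[0,0,0],0.01],[[0,0,0],[0,0,0],0.01],[[0,0,0],[0,0,0],0.01],[[0,0,0],[0,0,0],0.01],[[0,0,0],[0,0,0],0.01]]'
```

```text
time: 9.33
tool_pos: [554.7, 60.8, 194.6]
tcp_rot: [3.141, -0.003, -0.0]
contact_force: [-0.4, 0.1, 1.5]
grip_width: 62.9
time: 10.17
tool_pos: [554.3, 60.8, 193.2]
tcp_rot: [3.141, 0.0, -0.0]
contact_force: [-0.2, -0.8, 0.1]
grip_width: 23.1
```

```bash
python3 -m pendant '[[[0,0,-0.02],[0,0,0],0.01],[[0,0,-0.06],[0,0,0],0.01],[[0,-0.01,-0.09],[0,0,0],0.01],[[0,-0.05,-0.09],[0,0,0],0.01],[[0,-0.09,-0.09],[0,0,0],0.01],[[0,-0.13,-0.09],[0,0,0],0.01],[[0,-0.17,-0.09],[0,0,0],0.01],[[0,-0.204,-0.09],[0,0,0],0.01],[[0,-0.204,-0.09],[0,0,0],0.01],[[0,-0.204,-0.09],[0,0,0],0.01]]'
python3 -m pendant '[[[0,0,0],[0,0,0],0.01],[[0,0,0],[0,0,0],0.01]]'
python3 - <<'E'
from h import *
look([("blue","base",(629,265,9),35),("yellow","base",(661,88,9),30)],"w5")
E
```

```text
time: 11.0
tool_pos: [553.6, 266.6, 282.6]
tcp_rot: [3.141, 0.001, 0.003]
contact_force: [0.6, -0.5, -1.8]
grip_width: 22.5
time: 11.17
tool_pos: [554.4, 263.6, 282.9]
tcp_rot: [3.141, 0.001, -0.001]
contact_force: [0.2, -0.7, -1.0]
grip_width: 23.2
blue base exp [320. 108.] got [318.6 109.7] [59.1 60.2] 821 [627.7 266.3]
yellow base exp [513.  85.] got [512.3  85.5] [48.2 53. ] 1101 [660.6  89.1]
```

View pics/w5.png

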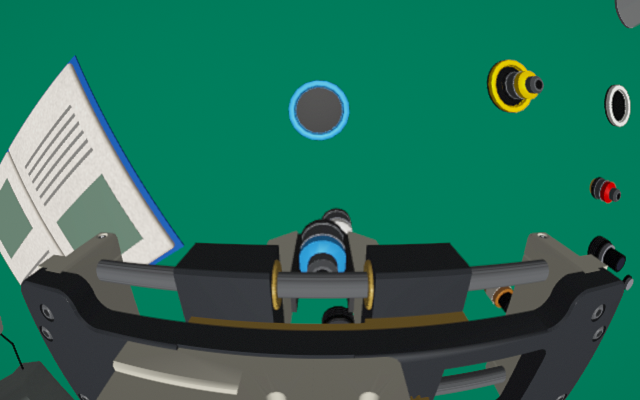

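The blue objective is held upright. Its base at (319,110) measures (628, 266). I'll place it.

```bash
python3 -m pendant '[[[0.03,-0.001,0],[0,0,0],0.01],[[0.06,-0.001,0],[0,0,0],0.01],[[0.074,-0.0015,0.01],[0,0,0],0.01],[[0.074,-0.0015,0.03],[0,0,0],0.01],[[0.074,-0.0015,0.05],[0,0,0],0.01],[[0.074,-0.0015,0.066],[0,0,0],0.01],[[0.074,-0.0015,0.066],[0,0,0],0.01],[[0.074,-0.0015,0.066],[0,0,0],0.01],[[0.074,-0.0015,0.066],[0,0,0],0.01]]'
```

```text
time: 11.97
tool_pos: [628.9, 265.6, 218.5]
tcp_rot: [-3.141, -0.002, -0.001]
contact_force: [0.5, -0.3, -0.1]
grip_width: 22.9
```

```bash
python3 -m pendant '[[[0,0,0.006],[0,0,0],0.01],[[0,0,0.012],[0,0,0],0.01],[[0,0,0.016],[0,0,0],0.01],[[0,0,0.018],[0,0,0],0.01],[[0,0,0.019],[0,0,0],0.01],[[0,0,0.020],[0,0,0],0.01],[[0,0,0.0205],[0,0,0],0.01],[[0,0,0.021],[0,0,0],0.01],[[0,0,0.021],[0,0,0],0.01],[[0,0,0.021],[0,0,0],0.01]]'
```

```text
time: 12.8
tool_pos: [628.3, 266.3, 197.1]
tcp_rot: [-3.142, -0.001, -0.0]
contact_force: [-2.8, -1.1, 5.8]
grip_width: 23.3
```

The objective is in contact at the expected height. I'll release, rise and go above the white objective.

```bash
python3 -m pendant '[[[0,0,-0.0005],[0,0,0],0.01],[[0,0,-0.0005],[0,0,0],0.03],[[0,0,-0.0005],[0,0,0],0.05],[[0,0,-0.0005],[0,0,0],0.0918],[[0,0,-0.0005],[0,0,0],0.0918],[[0,0,-0.0005],[0,0,0],0.0918],[[0,0,-0.0005],[0,0,0],0.0918],[[0,0,-0.0005],[0,0,0],0.0918],[[0,0,-0.0005],[0,0,0],0.0918],[[0,0,-0.0005],[0,0,0],0.0918]]'
python3 -m pendant '[[[0,0,-0.03],[0,0,0],0.0918],[[0,0,-0.06],[0,0,0],0.0918],[[0,0,-0.09],[0,0,0],0.0918],[[-0.02,0.005,-0.12],[0,0,0],0.0918],[[-0.06,0.01,-0.13],[0,0,0],0.0918],[[-0.097,0.016,-0.13],[0,0,0],0.0918],[[-0.097,0.016,-0.13],[0,0,0],0.0918],[[-0.097,0.016,-0.13],[0,0,0],0.0918],[[-0.097,0.016,-0.13],[0,0,0],0.0918]]'
python3 - <<'E'
from h import *
look([("white","obj",(531.5,250,36),24),("blue","obj",(628.5,266,38),18),("blue","base",(628.5,266,9),32)],"w6")
E
```

```text
time: 13.63
tool_pos: [628.3, 266.3, 196.7]
tcp_rot: [3.142, -0.0, -0.0]
contact_force: [0.8, -0.6, -0.2]
grip_width: 78.5
time: 14.38
tool_pos: [531.7, 250.5, 327.4]
tcp_rot: [-3.141, -0.002, -0.0]
contact_force: [0.6, 0.4, 0.5]
grip_width: 91.8
white obj exp [323. 192.] got [321.  193.2] [26.5 27. ] 329 [530.5 251.7]
blue obj exp [304.  84.] got [303.1  81.6] [31.9 33.3] 493 [630.3 266.9]
blue base exp [306.  86.] got [305.9  87.2] [50.2 51.5] 992 [627.2 266.1]
```

View pics/w6.png

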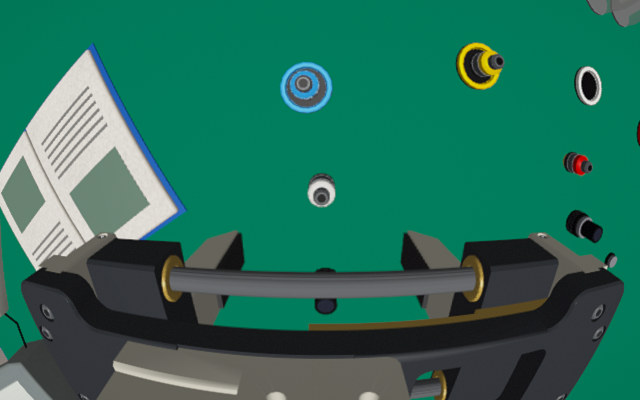

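The blue objective stands in its base at (303,84). The white one is at (321,193), about 1 mm off the tool axis. I'll pick it up.

```bash
python3 -m pendant '[[[-0.001,-0.001,0.04],[0,0,0],0.0918],[[-0.001,-0.001,0.08],[0,0,0],0.0918],[[-0.001,-0.001,0.11],[0,0,0],0.0918],[[-0.001,-0.001,0.133],[0,0,0],0.0918],[[-0.001,-0.001,0.133],[0,0,0],0.0918],[[-0.001,-0.001,0.133],[0,0,0],0.06],[[-0.001,-0.001,0.133],[0,0,0],0.01],[[-0.001,-0.001,0.133],[0,0,0],0.01],[[-0.001,-0.001,0.133],[0,0,0],0.01],[[-0.001,-0.001,0.133],[0,0,0],0.01]]'
python3 -m pendant '[[[0,0,0],[0,0,0],0.01],[[0,0,0],[0,0,0],0.01],[[0,0,0],[0,0,0],0.01],[[0,0,0],[0,0,0],0.01],[[0,0,0],[0,0,0],0.01],[[0,0,0],[0,0,0],0.01],[[0,0,0],[0,0,0],0.01],[[0,0,0],[0,0,0],0.01],[[0,0,0],[0,0,0],0.01],[[0,0,0],[0,0,0],0.01]]'
```

```text
time: 15.27
tool_pos: [530.8, 251.5, 195.2]
tcp_rot: [-3.141, -0.003, -0.0]
contact_force: [-1.0, 0.1, 0.0]
grip_width: 63.1
time: 16.1
tool_pos: [530.3, 251.3, 193.6]
tcp_rot: [3.141, 0.0, -0.0]
contact_force: [0.1, -0.6, 0.1]
grip_width: 23.3
```

```bash
python3 -m pendant '[[[0,0,-0.02],[0,0,0],0.01],[[0,0,-0.06],[0,0,0],0.01],[[0,0.01,-0.09],[0,0,0],0.01],[[0.008,0.05,-0.09],[0,0,0],0.01],[[0.015,0.09,-0.09],[0,0,0],0.01],[[0.022,0.13,-0.09],[0,0,0],0.01],[[0.028,0.17,-0.09],[0,0,0],0.01],[[0.035,0.21,-0.09],[0,0,0],0.01],[[0.042,0.25,-0.09],[0,0,0],0.01],[[0.048,0.29,-0.09],[0,0,0],0.01]]'
python3 -m pendant '[[[0.006,0.03,0],[0,0,0],0.01],[[0.0085,0.049,0],[0,0,0],0.01],[[0.0085,0.049,0],[0,0,0],0.01],[[0.0085,0.049,0],[0,0,0],0.01],[[0.0085,0.049,0],[0,0,0],0.01]]'
python3 - <<'E'
from h import *
look([("white","base",(666.5,-88,9),35),("red","base",(623,-253.5,9),30)],"w7")
E
```

```text
time: 16.93
tool_pos: [578.2, -40.7, 283.6]
tcp_rot: [3.142, 0.0, -0.0]
contact_force: [0.6, -0.1, -1.0]
grip_width: 23.0
time: 17.35
tool_pos: [586.5, -87.0, 283.4]
tcp_rot: [-3.141, 0.001, -0.0]
contact_force: [-0.1, 1.3, -0.9]
grip_width: 23.4
white base exp [324. 101.] got [323.9 101.9] [60.3 61.3] 1316 [666.1 -88.2]
red base exp [501. 159.] got [498.4 158.4] [44.4 51.9] 952 [ 623.4 -250.6]
```

View pics/w7.png

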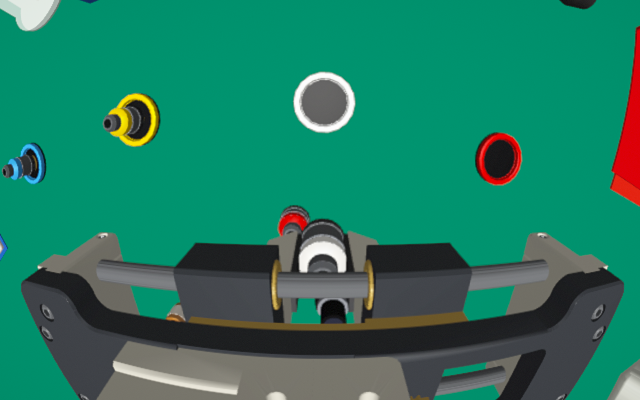

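The white objective is held upright and its base at (324,102) measures (666.3, −88). I'll place it.

```bash
python3 -m pendant '[[[0.03,0,0],[0,0,0],0.01],[[0.06,0,0],[0,0,0],0.01],[[0.08,0.0005,0.01],[0,0,0],0.01],[[0.08,0.0005,0.03],[0,0,0],0.01],[[0.08,0.0005,0.05],[0,0,0],0.01],[[0.08,0.0005,0.066],[0,0,0],0.01],[[0.08,0.0005,0.066],[0,0,0],0.01],[[0.08,0.0005,0.066],[0,0,0],0.01],[[0.08,0.0005,0.066],[0,0,0],0.01]]'
python3 -m pendant '[[[0,0,0.006],[0,0,0],0.01],[[0,0,0.011],[0,0,0],0.01],[[0,0,0.015],[0,0,0],0.01],[[0,0,0.017],[0,0,0],0.01],[[0,0,0.018],[0,0,0],0.01],[[0,0,0.019],[0,0,0],0.01],[[0,0,0.0195],[0,0,0],0.01],[[0,0,0.02],[0,0,0],0.01],[[0,0,0.02],[0,0,0],0.01],[[0,0,0.02],[0,0,0],0.01]]'
```

```text
time: 18.15
tool_pos: [667.2, -87.4, 219.0]
tcp_rot: [3.141, -0.002, 0.001]
contact_force: [0.8, -0.6, -0.4]
grip_width: 23.1
time: 18.98
tool_pos: [666.8, -88.2, 197.8]
tcp_rot: [3.141, -0.0, -0.0]
contact_force: [0.3, -0.6, -1.0]
grip_width: 23.0
```

```bash
python3 -m pendant '[[[0,0,0.0005],[0,0,0],0.01],[[0,0,0.001],[0,0,0],0.01],[[0,0,0.001],[0,0,0],0.01],[[0,0,0.001],[0,0,0],0.01]]'
```

```text
time: 19.32
tool_pos: [666.8, -88.2, 197.6]
tcp_rot: [3.141, -0.001, -0.0]
contact_force: [-2.1, 0.2, 6.0]
grip_width: 23.3
```

```bash
python3 -m pendant '[[[0,0,-0.0005],[0,0,0],0.01],[[0,0,-0.0005],[0,0,0],0.03],[[0,0,-0.0005],[0,0,0],0.05],[[0,0,-0.0005],[0,0,0],0.0918],[[0,0,-0.0005],[0,0,0],0.0918],[[0,0,-0.0005],[0,0,0],0.0918],[[0,0,-0.0005],[0,0,0],0.0918],[[0,0,-0.0005],[0,0,0],0.0918],[[0,0,-0.0005],[0,0,0],0.0918],[[0,0,-0.0005],[0,0,0],0.0918]]'
python3 -m pendant '[[[0,0,-0.03],[0,0,0],0.0918],[[0,0,-0.06],[0,0,0],0.0918],[[0,0,-0.09],[0,0,0],0.0918],[[-0.02,-0.005,-0.12],[0,0,0],0.0918],[[-0.06,-0.015,-0.13],[0,0,0],0.0918],[[-0.1,-0.0265,-0.13],[0,0,0],0.0918],[[-0.1015,-0.0265,-0.13],[0,0,0],0.0918],[[-0.1015,-0.0265,-0.13],[0,0,0],0.0918],[[-0.1015,-0.0265,-0.13],[0,0,0],0.0918],[[-0.1015,-0.0265,-0.13],[0,0,0],0.0918]]'
python3 - <<'E'
from h import *
look([("red","obj",(565,-61.5,28),24),("white","obj",(666.5,-88,40),15),("white","base",(666.5,-88,9),32)],"w8")
E
```

```text
time: 20.15
tool_pos: [666.7, -88.2, 197.2]
tcp_rot: [3.141, -0.0, -0.0]
contact_force: [-0.5, -0.4, 0.8]
grip_width: 78.7
time: 20.98
tool_pos: [566.5, -62.1, 327.7]
tcp_rot: [3.141, -0.002, -0.0]
contact_force: [0.2, -0.1, -1.2]
grip_width: 91.8
red obj exp [321. 191.] got [322.4 190.6] [25.5 25.7] 304 [565.5 -62.5]
white obj exp [352.  80.] got [352.4  79.9] [29.1 29.4] 486 [666.7 -88. ]
white base exp [349.  83.] got [348.9  83.6] [51.1 52.3] 1415 [665.8 -87.7]
```

View pics/w8.png

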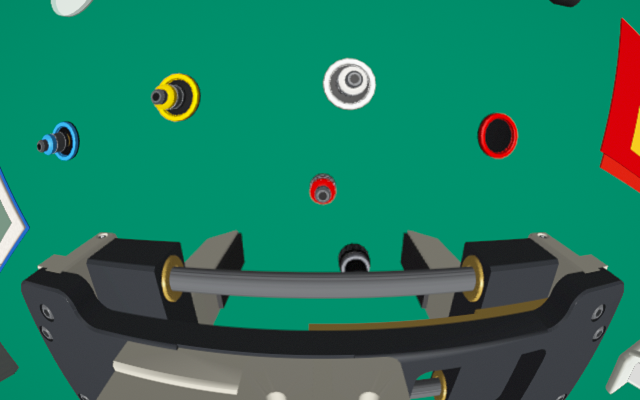

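The white objective is seated at (352,80) and red is at (322,190), right below the tool. The eyepiece at (354,260) is 80 mm back and clear of the fingers. I'll pick up red.

```bash
python3 -m pendant '[[[0,0,0.04],[0,0,0],0.0918],[[0,0,0.08],[0,0,0],0.0918],[[0,0,0.11],[0,0,0],0.0918],[[0,0,0.1345],[0,0,0],0.0918],[[0,0,0.1345],[0,0,0],0.0918],[[0,0,0.1345],[0,0,0],0.06],[[0,0,0.1345],[0,0,0],0.01],[[0,0,0.1345],[0,0,0],0.01],[[0,0,0.1345],[0,0,0],0.01],[[0,0,0.1345],[0,0,0],0.01]]'
python3 -m pendant '[[[0,0,0],[0,0,0],0.01],[[0,0,0],[0,0,0],0.01],[[0,0,0],[0,0,0],0.01],[[0,0,0],[0,0,0],0.01],[[0,0,0],[0,0,0],0.01],[[0,0,0],[0,0,0],0.01],[[0,0,0],[0,0,0],0.01],[[0,0,0],[0,0,0],0.01],[[0,0,0],[0,0,0],0.01],[[0,0,0],[0,0,0],0.01]]'
```

```text
time: 21.87
tool_pos: [565.7, -61.8, 194.2]
tcp_rot: [3.141, -0.003, -0.0]
contact_force: [-0.0, -0.0, -0.2]
grip_width: 63.2
time: 22.7
tool_pos: [565.3, -61.7, 192.7]
tcp_rot: [3.141, 0.0, -0.0]
contact_force: [-0.1, -0.3, 0.5]
grip_width: 23.2
```

```bash
python3 -m pendant '[[[0,0,-0.02],[0,0,0],0.01],[[0,0,-0.06],[0,0,0],0.01],[[0,0.01,-0.09],[0,0,0],0.01],[[-0.004,0.05,-0.09],[0,0,0],0.01],[[-0.008,0.09,-0.09],[0,0,0],0.01],[[-0.012,0.13,-0.09],[0,0,0],0.01],[[-0.017,0.17,-0.09],[0,0,0],0.01],[[-0.017,0.191,-0.09],[0,0,0],0.01],[[-0.017,0.191,-0.09],[0,0,0],0.01],[[-0.017,0.191,-0.09],[0,0,0],0.01]]'
python3 -m pendant '[[[0,0,0],[0,0,0],0.01],[[0,0,0],[0,0,0],0.01]]'
python3 - <<'E'
from h import *
look([("red","base",(623,-253,9),35)],"w9")
E
```

```text
time: 23.53
tool_pos: [547.8, -253.7, 282.1]
tcp_rot: [-3.141, 0.001, -0.003]
contact_force: [-0.6, 1.1, -1.4]
grip_width: 22.7
time: 23.7
tool_pos: [548.3, -251.3, 282.5]
tcp_rot: [-3.141, 0.001, 0.001]
contact_force: [-0.1, -0.1, -1.0]
grip_width: 23.3
red base exp [325. 108.] got [325.9 108.6] [59.3 60. ] 1147 [ 622.5 -254. ]
```

View pics/w9.png

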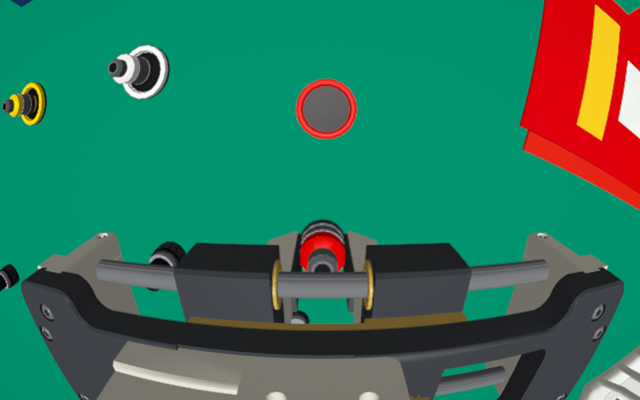

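Red is held upright and its base at (326,109) measures (622.5, −254). I'll place it.

```bash
python3 -m pendant '[[[0.03,0.001,0],[0,0,0],0.01],[[0.06,0.001,0],[0,0,0],0.01],[[0.0745,0.001,0.01],[0,0,0],0.01],[[0.0745,0.001,0.03],[0,0,0],0.01],[[0.0745,0.001,0.05],[0,0,0],0.01],[[0.0745,0.001,0.066],[0,0,0],0.01],[[0.0745,0.001,0.066],[0,0,0],0.01],[[0.0745,0.001,0.066],[0,0,0],0.01],[[0.0745,0.001,0.066],[0,0,0],0.01]]'
python3 -m pendant '[[[0,0,0.006],[0,0,0],0.01],[[0,0,0.011],[0,0,0],0.01],[[0,0,0.015],[0,0,0],0.01],[[0,0,0.017],[0,0,0],0.01],[[0,0,0.018],[0,0,0],0.01],[[0,0,0.019],[0,0,0],0.01],[[0,0,0.0195],[0,0,0],0.01],[[0,0,0.02],[0,0,0],0.01],[[0,0,0.0205],[0,0,0],0.01],[[0,0,0.0205],[0,0,0],0.01]]'
```

```text
time: 24.5
tool_pos: [623.3, -253.2, 218.0]
tcp_rot: [3.141, -0.002, 0.001]
contact_force: [0.0, 0.6, -1.3]
grip_width: 22.6
time: 25.33
tool_pos: [622.8, -253.7, 196.7]
tcp_rot: [3.141, -0.0, -0.0]
contact_force: [-0.8, 1.2, 2.1]
grip_width: 22.7
```

Contact is at the expected height. I'll release, retreat and check everything from above.

```bash
python3 -m pendant '[[[0,0,0],[0,0,0],0.01],[[0,0,0],[0,0,0],0.03],[[0,0,0],[0,0,0],0.05],[[0,0,0],[0,0,0],0.0918],[[0,0,0],[0,0,0],0.0918],[[0,0,0],[0,0,0],0.0918],[[0,0,0],[0,0,0],0.0918],[[0,0,0],[0,0,0],0.0918],[[0,0,0],[0,0,0],0.0918],[[0,0,0],[0,0,0],0.0918]]'
python3 -m pendant '[[[0,0,-0.03],[0,0,0],0.0918],[[0,0,-0.06],[0,0,0],0.0918],[[0,0,-0.09],[0,0,0],0.0918],[[0,0,-0.12],[0,0,0],0.0918],[[-0.04,0.02,-0.13],[0,0,0],0.0918],[[-0.08,0.04,-0.13],[0,0,0],0.0918],[[-0.12,0.06,-0.13],[0,0,0],0.0918],[[-0.16,0.08,-0.13],[0,0,0],0.0918],[[-0.19,0.1,-0.13],[0,0,0],0.0918],[[-0.22,0.12,-0.13],[0,0,0],0.0918]]'
python3 -m pendant '[[[-0.03,0.02,0],[0,0,0],0.0918],[[-0.03,0.02,0],[0,0,0],0.0918],[[-0.03,0.02,0],[0,0,0],0.0918]]'
python3 - <<'E'
from h import *;from plant import capture
P=dict(red=(622.5,-254,32),yellow=(661,88,35),blue=(628,266,38),white=(666.5,-88,40))
ini=dict(red=(623.2,-252.3),yellow=(660.8,88.1),blue=(628,265.5),white=(667,-87.4))
for n in("top","scene"):
    c=capture(n);M=masks(c["color"])
    for col,p in P.items():
        out=[]
        uv=cv2.projectPoints(np.array([[p[0],p[1],9.]]),np.array(c["rvec"],float),np.array(c["tvec"],float),np.array(c["mtx"]),None)[0].ravel()
        w=np.zeros((400,640),np.uint8);cv2.circle(w,tuple(int(round(a)) for a in uv),16,1,-1)
        q=cv2.fitEllipse(cv2.convexHull(cv2.findNonZero(w*M[col].astype(np.uint8))))
        print(n,col,"base",at_z(c,q[0],9).round(1),np.round(q[1],1))
t=cv2.resize(capture("top")["color"][110:280,170:480,::-1],(790,433),interpolation=cv2.INTER_CUBIC)
cv2.imwrite("pics/end_t.png",t)
s=cv2.resize(capture("scene")["color"][110:330,170:490,::-1],(800,550),interpolation=cv2.INTER_CUBIC)
cv2.imwrite("pics/end_s.png",s)
E
```

```text
time: 26.17
tool_pos: [622.7, -253.7, 196.2]
tcp_rot: [3.142, 0.0, -0.0]
contact_force: [-0.2, -0.3, -1.1]
grip_width: 78.3
time: 27.0
tool_pos: [402.4, -372.8, 326.6]
tcp_rot: [3.141, -0.0, 0.0]
contact_force: [-0.4, -1.0, 1.2]
grip_width: 91.7
time: 27.25
tool_pos: [372.9, -393.7, 326.6]
tcp_rot: [3.141, -0.0, -0.004]
contact_force: [0.5, 0.6, 0.2]
grip_width: 91.8
top red base [ 623.2 -252.4] [24.2 24.9]
top yellow base [660.8  88.1] [24.1 24.7]
top blue base [628.  265.5] [23.9 25. ]
top white base [667.  -87.4] [23.7 24.8]
scene red base [ 623.5 -257.4] [20.8 23.5]
scene yellow base [663.1  86.9] [24.7 27.2]
scene blue base [629.2 264.8] [26.9 29.8]
scene white base [665.4 -92.7] [24.8 26.2]
```

View pics/end_t.png

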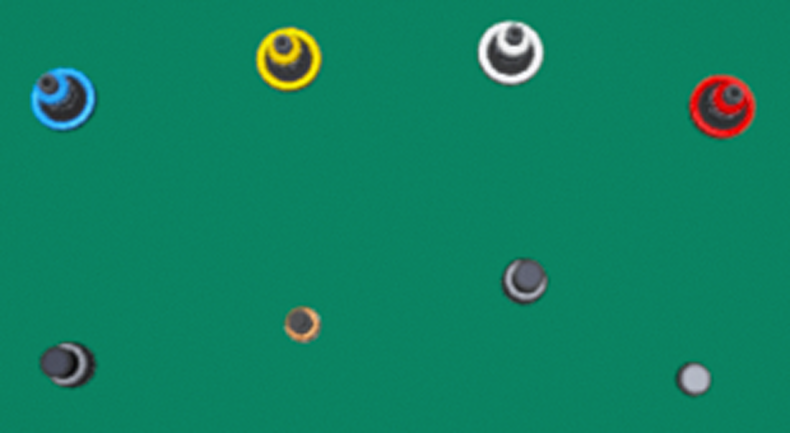

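View pics/end_s.png

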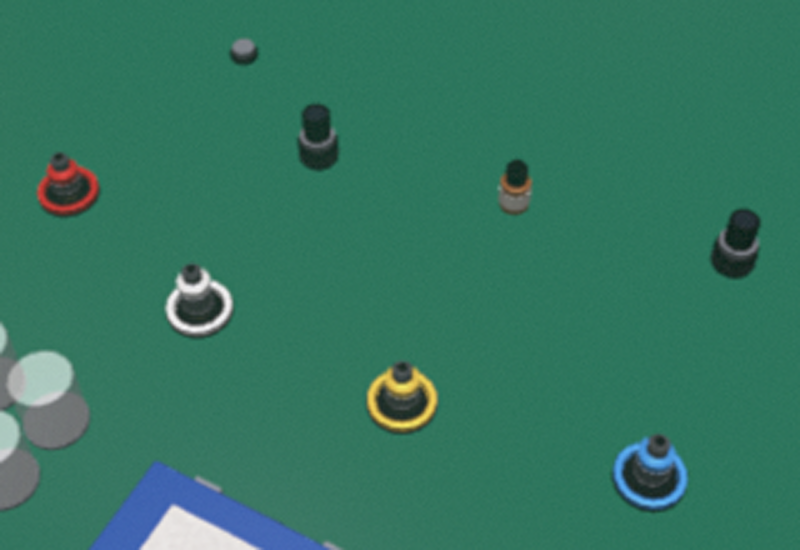

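Both views show the four objectives upright in their matching bases: red, white, yellow and blue at (68,180), (198,295), (402,390) and (650,465) in the scene crop. The eyepieces have not moved, and the arm is clear. I'm handing the job in.

```bash
python3 -c "from plant import *;print(close_job())"
```

```text
the job is handed in; nothing more can be done
None
```

All four objectives now stand lens up in the bases of their own colour, and the job is handed in after about 27 s of robot time. I placed them in the order yellow, blue, white, red. Each was set down slowly to a light contact (2 to 8 N), within 0.2 mm of the expected seated height.

**Bases:** In the last top-camera check they measured within 0.1 mm of where they started. The scene camera read the red and white bases 2 to 5 mm off its first values, because the coloured objectives standing in them disturb its rim fit.

**Objectives:** Close-up views put yellow, blue and white about 1 to 3 mm from the centre of their bases. Red I checked only by its release position, about 1 mm off centre, and in the final pictures, where it looks upright in its base.

**Eyepieces:** Both look upright and in the same places in the final pictures; I did not measure them again. The arm was clear of everything when I handed in.

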